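Shut the baluster mould and put the spring clamp on it

ROBOT

A 6-joint arm with a two-finger parallel gripper is mounted at the origin on the work surface. World frame = base frame: x ahead of the robot, y to its left, z up, the work surface at z = 0. Lengths are in m, angles in degrees, forces in N, time in s.
With the tool pointing down it reaches from about 0.275 to 0.75 m from the base axis. Payload 10.2 kg.
Tool frame: the origin (TCP) lies between the finger pads; the fingertips stand 22 mm ahead of it and the grasp point (between the pads) lies 3 mm ahead of it; z points along the fingers, y is the direction in which the jaws open and shut (so a half turn about z gives the same grasp; the last joint's range is limited). The gripper opens to 88 mm and grips with 3 to 60 N. Pads are 18 mm wide; open, the fingers measure 123 mm over their backs; the gripper's body (75 mm by 187 mm) begins 45 mm behind the grasp point.
Start: joints at [62.544, 17.928, 85.812, -0, 76.261, -12.8], TCP at [0.133, 0.508, 0.261] pointing down, gripper open.
Joint ranges: [-168.41, 168.41], [-55.51, 124.54], [10.69, 146.95], [-70.63, 250.63], [1, 178], [-165.06, 165.06]. Speed limits (degrees/s): [136.94, 136.94, 172.46, 180, 180, 180].

INTERFACE

Orientations are given as a 3x3 rotation matrix whose columns are the frame's x, y, z axes.
In Python, from cell import sensors, eyes, ctrl gives the robot as it stands.
- The arm moves only by the shell command python3 -m handwheel 'ROWS' [FORCE]. ROWS is text: rows parted by semicolons, each of 5 numbers parted by spaces: the closure, from 0 (fully open) to 1 (shut), then the shift along the tool's x, y, z as a fraction of full scale, then the turn about the tool's z as a fraction of full scale. In form: claw tx ty tz turn; .... A call has 1 to 12 rows; each row shifts and turns the commanded pose from where the row before left it, along the tool's axes as they then stand; what a row does not reach is not made up. Full scale, the value 1, is 120 mm for a shift and 0.5 rad for a turn. A row lasts 1/10 s, in which the tool goes at most 50 mm and 8.59 degrees, less where a joint would pass 70% of its speed; a pose out of reach is approached as far as the arm can. A call with a number of a shift or a turn outside -1 to 1 is refused whole. A call with a gripper value outside its range is refused whole. The fingers move at their own pace and stop on an object; FORCE is the grip in N (left out, the last holds). Time passes only in rows, so rows that do not move let the fingers close. It gives the time, the measured TCP pose, the force and the opening at its end, in the units of the state.
- sensors.sense(): the state, without advancing time (a new reading comes with each control period).
- eyes.read_camera(name): name is "side" or "top" or "wrist"; returns a dict with "image" (384x512x3 uint8, red, green, blue), "z_map" (384x512 float32, m along the optical axis (not along the pixel's ray), 0 where there is no reading), "fx", "fy", "cx", "cy" (pixels), "position" and "orientation" of the camera in the world. Camera axes: x right, y up, looking along -z (the intrinsics and any distortion apply to the point x, -y, -z); pixel columns grow to the right and rows downward; lengths in m; the calibration is good to about 2 mm. A picture is of the moment at which its call begins.
- ctrl.hand_in(): hands the job in, once; it reports no verdict.
Trained networks look in a picture, given as the dict that the camera call returned (one of the last four; its "shot" number tells which), for a name from the list of things; names that differ only in an ending like _2 or _b are one class to them, and where a whole thing is asked for, a point or a joint stands for the part that bears it (a point fixed in the world has none). Each returns a list of dicts, best first, with "confidence" (0 to 1); they miss things now and then, are a little off and sometimes report something else, mostly with a low value. They report only what shows in the picture. A call takes as long as a camera call. They do not tell look-alikes from the thing itself.
- eyes.boxes_of(picture, thing): "bbox" ([left, top, right, bottom] in pixels, round what is visible of it).
The state is a dict: "t": time; "joint_pos": joint angles; "joint_vel": joint speeds; "tau": joint torques, N m; "tool_pos": TCP position; "orientation": TCP orientation; "wrist_force": force on the tool from outside, world axes, zero at the start; "moment": the same for the moment, N m; "grip_width": opening from 0.0 (shut) to 1.0 (fully open).
Only numpy, scipy, OpenCV 4.12 (cv2) and the standard library are available. Lean on these libraries where they do the work, as an engineer would, in place of code of your own. Each camera call takes 0.05 s, during which the arm holds its last target.

TASK

Swing the open leaf of the small two-leaf mould fully shut. Then squeeze the spring clamp open, lift it off its rack, and set it upright, handles up, over the middle of the two tongues on top of the mould, the whole of its jaw pads down on the wood; let go so that it grips both tongues and holds the mould shut. Leave the other loose things where they are.

Things in the scene. Friction and masses are not known exactly. Their poses are not given: they have to be found in the camera images.
- mould: Fixed two-leaf mould, wood lined with plaster. Origin: on the bench, in the parting plane, half-way along. z up; y along the leaves towards the upright hinge (y = +55); x from the moving to the fixed leaf. Each leaf is a block 110 long (y), 35 thick, 80 high: the fixed one at x 0 to 35, the moving one, when shut, at x -35 to 0. On top of each stands a wooden tongue, see mould_tongues.
- mould_leaf (a joint): Angle of the moving leaf, rad: 0 = shut against the fixed leaf (hard stop), growing to 1.1 as its free (-y) end swings out towards the mould's -x side. A slightly stiff hinge: it stays where it is left; about 1 N at the free end moves it.
- mould_hinge (a point): Point on the upright hinge axis, 80 above the bench; mould frame (0, 55, 80). Axes as the mould's.
- mould_tongues (a point): Centre of the top of the two tongues when shut: mould frame (0, -20, 114), axes as the mould's. Each leaf has on its top, against the parting plane, a tongue 8 thick (x), 40 wide (y -40 to 0 in the mould frame), 34 high (z 80 to 114). Shut, the two make one tongue 16 thick, which the clamp shall grip across its thickness.
- leaf_back (a point): Point on the moving leaf's back (outer) face: 95 from the hinge axis along the leaf, 15 from its free end, 70 above the bench, 10 below the block's top, 35 behind the plane through the hinge axis. Turns with the leaf: its -x points straight out of the back face; at joint 0 its axes are the mould's. Pushing here shuts the leaf.
- rack: Fixed clamp rack: an upright plywood board 16 thick (x), 150 long (y), top edge 90 above the bench, on a wooden foot 80 x 150 x 12. Origin: on the bench under the board's middle. The clamp starts gripping the board's top edge from above.
- clamp_grip (a point): Loose spring clamp, 0.16 kg, 125 tall, 24 wide (y), steel arms, black rubber handles above, black jaw pads below. The point: between the handles, 45 above the pivot, at the height to squeeze them, 22 below their ends. x: direction of squeezing and opening; z: up. On 16 mm wood the handles are 54 apart outside here, 62 at the ends. 7 N starts to open it, 9 N opens it fully; then see clamp_jaws.
- clamp_jaws (a point): Point between the clamp's jaw pads, 97 below clamp_grip, axes the same. Pads 24 wide (y), 16 tall, ends 8 below the point. Fully squeezed (held firmly against its stop with 20 N or more) the handles stand parallel, 36 apart outside, the jaws 37 apart. Let go, it shuts by its spring with about 5 N. On the rack the board's top is 16 above this point; wood up to 40 above it fits between the arms.
- rosette: Loose plaster rosette, 100 across, 30 tall, origin at the centre of its underside. A bystander.
- tub: Loose orange plastic bowl, 130 across, 70 tall, origin at the centre of its underside. A bystander.
- spatula: Loose spatula lying flat along its x, about 280 long, origin under its middle. A bystander.
- stub: Loose small plaster baluster standing upright, 52 across, 105 tall, origin at the centre of its underside. A bystander.
There are look-alikes about, which are no part of the job. What is shaped like the rack but purple is not meant.

How it is judged:
By the outcome, as a careful person would: the job done as asked, in the order asked, and still so for the second after the job is handed in, with the robot touching nothing.
It also fails if it takes over 61 s, if anything falls off the work surface, if the arm or the gripper's body presses on something with over 40 N, if the wrist force passes 120 N, or if a joint passes its speed limit or range.

## Working session

There is one attempt and no reset: what is moved stays moved. The work goes in short steps, Python scripts to look and compute and a shell command to move; the robot and the scene stay as the last step left them, time stands still between calls to the robot, and variables do not carry over. Pictures are saved under pics/ and viewed, and the job is handed in when it is done.

```bash
ls; mkdir -p pics; cat > h.py <<'E'
import numpy as np, cv2
from cell import sensors, eyes, ctrl
def snap(name,fn):
    p=eyes.read_camera(name); cv2.imwrite('pics/'+fn,cv2.cvtColor(p['image'],cv2.COLOR_RGB2BGR)); 
    np.savez('pics/'+fn+'.npz',**{k:v for k,v in p.items()}); return p
def world(p,u,v,z=None):
    z=p['z_map'][int(v),int(u)] if z is None else z
    c=np.array([(u-p['cx'])/p['fx']*z,-(v-p['cy'])/p['fy']*z,-z])
    return np.array(p['position'])+np.array(p['orientation'])@c
def cloud(p):
    z=p['z_map'];v,u=np.mgrid[:z.shape[0],:z.shape[1]]
    c=np.stack([(u-p['cx'])/p['fx']*z,-(v-p['cy'])/p['fy']*z,-z],-1)
    return c@np.array(p['orientation']).T+np.array(p['position'])
E
python3 - <<'E'
from h import *
for n in ['side','top','wrist']:
    p=snap(n,n+'1.png'); print(n,p['position'],np.round(p['orientation'],3).tolist(),p['fx'],[k for k in p])
    for t in ['mould','mould_leaf','rack','clamp_grip','rosette','tub','spatula','stub']:
        print(t,[(np.round(b['bbox']).tolist(),round(b['confidence'],2)) for b in eyes.boxes_of(p,t)])
print(sensors.sense())
E
```

```text
pics
side [0.44634418 0.99877518 0.85587181] [[-0.988, 0.085, -0.127], [-0.153, -0.575, 0.804], [-0.005, 0.814, 0.581]] 440.7686268994406 ['image', 'z_map', 'fx', 'fy', 'cx', 'cy', 'position', 'orientation', 'shot']
mould [([244.0, 244.0, 301.0, 312.0], 0.96)]
mould_leaf [([258.0, 253.0, 302.0, 311.0], 0.78), ([244.0, 243.0, 301.0, 306.0], 0.42)]
rack [([251.0, 172.0, 280.0, 221.0], 0.85), ([305.0, 212.0, 333.0, 272.0], 0.76), ([299.0, 175.0, 336.0, 225.0], 0.67), ([210.0, 162.0, 232.0, 211.0], 0.65)]
clamp_grip [([260.0, 147.0, 277.0, 187.0], 0.51)]
rosette [([180.0, 228.0, 214.0, 251.0], 0.94)]
tub [([262.0, 137.0, 297.0, 165.0], 0.66)]
spatula [([303.0, 340.0, 332.0, 384.0], 0.64), ([258.0, 252.0, 302.0, 311.0], 0.44), ([244.0, 246.0, 297.0, 310.0], 0.16)]
stub [([199.0, 310.0, 225.0, 356.0], 0.97)]
top [4.56671313e-01 3.02075704e-04 1.47940471e+00] [[0.031, 0.992, -0.118], [-0.999, 0.032, 0.004], [0.008, 0.118, 0.993]] 447.3870040591944 ['image', 'z_map', 'fx', 'fy', 'cx', 'cy', 'position', 'orientation', 'shot']
mould [([168.0, 200.0, 216.0, 242.0], 0.92), ([124.0, 178.0, 145.0,
[... 977 characters left out ...]
-1.21978242e-03,
        7.62598929e+01, -1.27983274e+01]), 'joint_vel': array([ 0.02032263, -0.0020361 , -0.07792859,  0.02320904,  0.07155894,
        0.02111739]), 'tau': array([-5.07338045e-04, -4.02113342e+01, -2.52415913e+01,  6.94475113e-02,
        3.19818116e-02, -4.33934770e-05]), 'tool_pos': array([0.13283326, 0.50791425, 0.26074529]), 'orientation': array([[-9.67463998e-01,  2.53008717e-01,  4.13009107e-05],
       [ 2.53008719e-01,  9.67463998e-01,  3.46381743e-05],
       [-3.11933841e-05,  4.39606771e-05, -9.99999999e-01]]), 'wrist_force': array([-1.19353535,  0.11321263, -0.4614705 ]), 'moment': array([-0.02910117, -0.05381492,  0.05920764]), 'grip_width': 0.9952503722663784}
```

```bash
python3 - <<'E'
import cv2
a=cv2.imread('pics/top1.png');b=cv2.imread('pics/side1.png')
cv2.imwrite('pics/top1b.png',cv2.resize(a[110:300,50:450],None,fx=2,fy=2,interpolation=cv2.INTER_CUBIC))
cv2.imwrite('pics/side1b.png',cv2.resize(b[120:384,150:400],None,fx=2.2,fy=2.2,interpolation=cv2.INTER_CUBIC))
E
```

```text
(no output)
```

View pics/top1b.png

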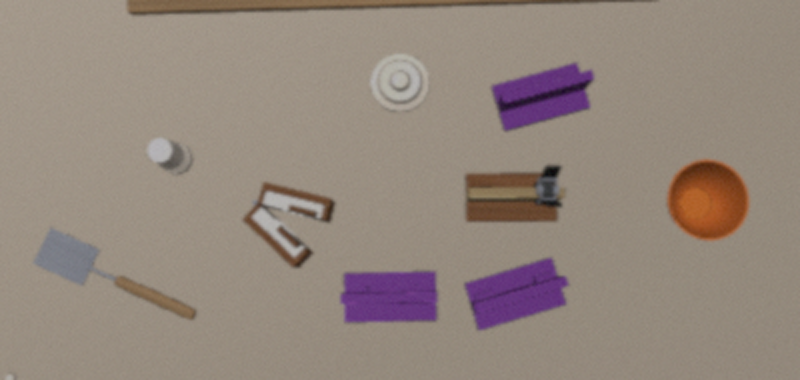

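View pics/side1b.png

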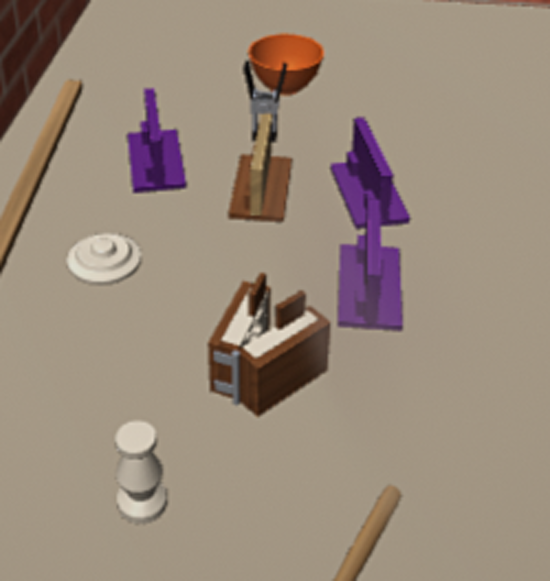

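```bash
cat > an.py <<'E'
from h import *
P={n:dict(np.load(f'pics/{n}1.png.npz')) for n in ['top','side']}
C={n:cloud(p) for n,p in P.items()}
for n in C:
    c=C[n]; print(n,'bench z',np.median(c[...,2][ (abs(c[...,0]-0.45)<.2)&(abs(c[...,1])<.4)]))
E
python3 - <<'E'
from an import *
# bev maps
for n in C:
    c=C[n]
    for nm,cx,cy in [('mould',0.45,0.12),('rack',0.47,-0.13)]:
        R=np.full((240,240,3),0,np.uint8)
        q=c.reshape(-1,3); col=P[n]['image'].reshape(-1,3)
        o=np.argsort(q[:,2]); q=q[o]; col=col[o]
        # 1mm px: up=+x left=+y
        r=((cx-q[:,0])*1000+120).astype(int); cc=((cy-q[:,1])*1000+120).astype(int)
        for i in np.where((r>=2)&(r<238)&(cc>=2)&(cc<238)&(q[:,2]>0.01))[0]:
            R[r[i]-1:r[i]+2,cc[i]-1:cc[i]+2]=cv2.applyColorMap(np.uint8([[min(255,max(0,q[i,2]*1000*1.5))]]),cv2.COLORMAP_JET)[0,0]
        cv2.imwrite(f'pics/bev_{n}_{nm}.png',cv2.resize(R,None,fx=1.6,fy=1.6,interpolation=0))
a=[cv2.imread(f'pics/bev_{n}_{m}.png') for n in ['top','side'] for m in ['mould','rack']]
cv2.imwrite('pics/bev.png',cv2.resize(np.vstack([np.hstack(a[:2]),np.hstack(a[2:])]),(600,600)))
E
```

```text
top bench z -6.531338947723953e-05
side bench z 0.0006416092418620178
```

View pics/bev.png

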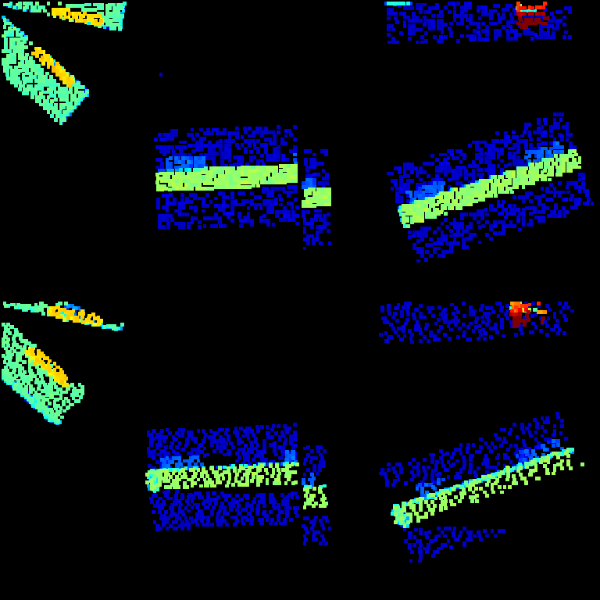

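```bash
cat >> an.py <<'E'
def pts(n,lo,hi,x0,x1,y0,y1):
    q=C[n].reshape(-1,3); m=(q[:,2]>lo)&(q[:,2]<hi)&(q[:,0]>x0)&(q[:,0]<x1)&(q[:,1]>y0)&(q[:,1]<y1)
    return q[m],P[n]['image'].reshape(-1,3)[m]
E
python3 - <<'E'
from an import *
def rect(q,nm):
    r=cv2.minAreaRect((q[:,:2]*1000).astype(np.float32)); print(nm,len(q),np.round(r[0],1),np.round(r[1],1),round(r[2],1),'z',np.median(q[:,2]).round(4), 'mean',(q.mean(0)*1000).round(1))
for n in C:
    print(n)
    for nm,lo,hi in [('blocks',.074,.086),('tongues',.108,.12)]:
        q,_=pts(n,lo,hi,.42,.65,.08,.3)
        lab=np.zeros(len(q),int)
        # cluster
        img=np.zeros((260,260),np.uint8); I=((q[:,:2]-[.40,.06])*1000).astype(int); img[I[:,0],I[:,1]]=255
        k,L=cv2.connectedComponents(cv2.dilate(img,np.ones((5,5))))
        l=L[I[:,0],I[:,1]]
        for i in range(1,k):
            if (l==i).sum()>15: rect(q[l==i],nm)
    for nm,lo,hi in [('board',.085,.095),('foot',.008,.016),('clamp',.1,.3)]:
        q,_=pts(n,lo,hi,.52,.64,-.25,-.04)
        rect(q,nm)
    q,_=pts(n,.1,.3,.5,.65,-.28,-.08)
    for z in np.arange(.1,.22,.01):
        s=q[(q[:,2]>=z)&(q[:,2]<z+.01)]
        if len(s): print(round(z,2),len(s),(s.min(0)*1000).round(0),(s.max(0)*1000).round(0),(s.mean(0)*1000).round(0))
for n in C:
    R=np.zeros((260,560),float)
    q,_=pts(n,.01,.3,.42,.68,-.28,.28)
    q=q[np.argsort(q[:,2])]
    for x,y,z in q:
        cv2.rectangle(R,(int((.28-y)*1000)-1,int((.68-x)*1000)-1),(int((.28-y)*1000)+1,int((.68-x)*1000)+1),z*1000*1.4,-1)
    cv2.imwrite(f'pics/b_{n}.png',cv2.applyColorMap(R.clip(0,255).astype(np.uint8),cv2.COLORMAP_JET))
cv2.imwrite('pics/b.png',np.vstack([cv2.imread('pics/b_top.png'),cv2.imread('pics/b_side.png')]))
E
```

```text
top bench z -6.531338947723953e-05
side bench z 0.0006416092418620178
top
blocks 674 [545.9 209. ] [114.2 119.6] 64.6 z 0.0792 mean [548.1 210.8  79.2]
tongues 35 [517.1 197.5] [39.6  6.9] 47.8 z 0.1138 mean [516.2 196.9 113.4]
tongues 34 [557.4 178.8] [39.   7.5] 77.6 z 0.1115 mean [557.2 178.  112.1]
board 166 [ 594.4 -152.9] [ 31.2 147.8] 6.7 z 0.0894 mean [ 596.8 -138.6   89.4]
foot 512 [ 592.3 -133.3] [100.5 176.2] 12.2 z 0.0115 mean [ 591.3 -144.2   11.5]
clamp 200 [ 598.1 -196.3] [58.8 34. ] 0.5 z 0.1402 mean [ 601.7 -194.5  149.3]
0.11 11 [ 580. -206.  111.] [ 612. -184.  118.] [ 602. -192.  115.]
0.12 22 [ 579. -213.  122.] [ 611. -180.  130.] [ 596. -195.  127.]
0.13 64 [ 584. -213.  131.] [ 619. -179.  140.] [ 601. -195.  135.]
0.14 29 [ 581. -205.  140.] [ 617. -184.  150.] [ 604. -195.  144.]
0.15 9 [ 577. -205.  150.] [ 619. -184.  160.] [ 609. -193.  156.]
0.16 17 [ 579. -205.  160.] [ 623. -183.  170.] [ 603. -193.  164.]
0.17 11 [ 572. -203.  170.] [ 625. -184.  180.] [ 613. -191.  175.]
0.18 35 [ 569. -208.  181.] [ 628. -184.  189.] [ 601. -196.  185.]
0.19 2 [ 571
[... 507 characters left out ...]
[ 601.1 -186.9  142.5]
0.1 12 [ 582. -199.  101.] [ 617. -180.  109.] [ 599. -186.  105.]
0.11 22 [ 581. -204.  112.] [ 620. -178.  120.] [ 600. -184.  117.]
0.12 37 [ 580. -206.  120.] [ 619. -175.  129.] [ 598. -184.  125.]
0.13 65 [ 582. -207.  130.] [ 620. -172.  140.] [ 602. -189.  135.]
0.14 20 [ 579. -203.  140.] [ 620. -179.  150.] [ 598. -189.  145.]
0.15 16 [ 576. -203.  150.] [ 623. -181.  159.] [ 609. -188.  155.]
0.16 14 [ 576. -204.  161.] [ 626. -179.  170.] [ 603. -185.  165.]
0.17 16 [ 573. -201.  170.] [ 626. -179.  178.] [ 602. -187.  174.]
0.18 23 [ 570. -205.  180.] [ 630. -180.  188.] [ 605. -189.  185.]
0.19 2 [ 570. -190.  190.] [ 571. -182.  191.] [ 570. -186.  191.]
```

View pics/b.png

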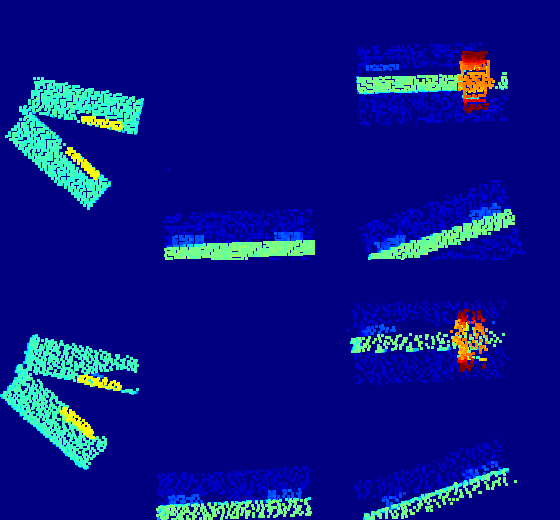

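```bash
cat > fit.py <<'E'
from an import *
from scipy.optimize import minimize
from scipy.spatial import cKDTree
def R(a): return np.array([[np.cos(a),-np.sin(a)],[np.sin(a),np.cos(a)]])
def inr(l,lo,hi):
    return np.linalg.norm(np.maximum(np.maximum(lo-l,l-hi),0),axis=1)
def grid(lo,hi,s=2.): 
    a,b=np.meshgrid(np.arange(lo[0]+1,hi[0],s),np.arange(lo[1]+1,hi[1],s)); return np.c_[a.ravel(),b.ravel()]
def rects(p):  # list (Rot,origin,lo,hi,level)
    o=np.array(p[:2]); A=R(p[2]); h=o+A@[0,55]; B=R(p[2]-p[3])
    return [(A,h,[0,-110],[35,0],0),(A,h,[0,-95],[8,-55],1),(B,h,[-35,-110],[0,0],0),(B,h,[-8,-95],[0,-55],1)]
def cost(p,Q):
    c=0
    rs=rects(p)
    for lev in (0,1):
        q=Q[lev]; t=cKDTree(q); d=[]
        for A,o,lo,hi,l in rs:
            if l!=lev: continue
            d.append(inr((q-o)@A,np.array(lo),np.array(hi)))
            g=grid(lo,hi)@A.T+o
            e=t.query(g)[0]; c+=np.mean(np.minimum(np.maximum(e-1.5,0),8)**2)*(1 if lev==0 else 1)
        c+=2*np.mean(np.minimum(np.min(d,0),8)**2)
    return c
if __name__=='__main__':
  for n in ['top','side']:
    b=pts(n,.074,.086,.42,.65,.08,.3)[0][:,:2]*1000; t=pts(n,.107,.12,.42,.65,.08,.3)[0][:,:2]*1000
    best=min((minimize(cost,[545,205+dy,-np.radians(13),th],args=([b,t],),method='Nelder-Mead',options=dict(initial_simplex=None,xatol=.01,fatol=1e-4,maxiter=2000)) for th in (.45,.6) for dy in(-5,5)),key=lambda r:r.fun)
    print(n,'mould',best.x[:2].round(1),np.degrees(best.x[2]).round(2),'theta',best.x[3].round(3),best.fun)
    # rack board
    q,_=pts(n,.085,.095,.57,.63,-.25,-.04); q=q[:,:2]*1000
    f,col=pts(n,.006,.018,.53,.66,-.25,-.04); m=(col[:,0]>col[:,2]+15); f=f[m][:,:2]*1000
    def cr(p):
        A=R(p[2]);o=np.array(p[:2]); c=0
        for q_,lo,hi in ((q,[-8,-75],[8,75]),(f,[-40,-75],[40,75])):
            c+=2*np.mean(np.minimum(inr((q_-o)@A,np.array(lo),np.array(hi)),8)**2)
            e=cKDTree(q_).query(grid(lo,hi)@A.T+o)[0]; c+=np.mean(np.minimum(np.maximum(e-1.5,0),8)**2)
        return c
    r=minimize(cr,[600,-135,.02],method='Nelder-Mead'); print('rack',r.x[:2].round(1),np.degrees(r.x[2]).round(2),r.fun)
E
python3 fit.py
```

```text
top bench z -6.531338947723953e-05
side bench z 0.0006416092418620178
top mould [557.9 199.3] -11.52 theta 0.508 3.84601907286331
rack [ 596.4 -149.7] 0.32 32.76433327674299
side mould [558.4 202.2] -12.59 theta 0.499 6.9656583475160545
rack [ 598.3 -148.2] 2.29 22.056101054654643
```

```bash
python3 -m handwheel '1 0 0 0 0.254;1 0 0 0 0.254;1 0 0 0 0.254;1 0 0 0 0.254;1 0 0 0 0.254;1 0 0 0 0.254;1 0 0 0 0.254;1 0 0 0 0.254;1 0 0 0 0.254;1 0 0 0 0.254;1 0 0 0 0.254;1 0 0 0 0.254' 40
```

```text
t: 2.55
tool_pos: [0.1329, 0.5079, 0.2607]
orientation: [[0.213, 0.977, -0.0], [0.977, -0.213, 0.0], [0.0, -0.0, -1.0]]
wrist_force: [0.2, -0.0, -0.2]
grip_width: 0.009
```

```bash
python3 -m handwheel '1 -0.171 0.312 0 0;1 -0.171 0.312 0 0;1 -0.171 0.312 0 0;1 -0.171 0.312 0 0;1 -0.171 0.312 0 0;1 -0.171 0.312 0 0;1 -0.171 0.312 0 0;1 -0.171 0.312 0 0;1 -0.171 0.312 0 0;1 -0.171 0.312 0 0;1 0 0 0 0'; python3 - <<'E'
from h import *
snap('wrist','w2.png')
E
```

```text
t: 3.65
tool_pos: [0.4593, 0.2266, 0.2603]
orientation: [[0.212, 0.977, 0.0], [0.977, -0.212, -0.001], [-0.001, 0.001, -1.0]]
wrist_force: [-0.6, 0.1, 0.5]
grip_width: 0.001
```

View pics/w2.png

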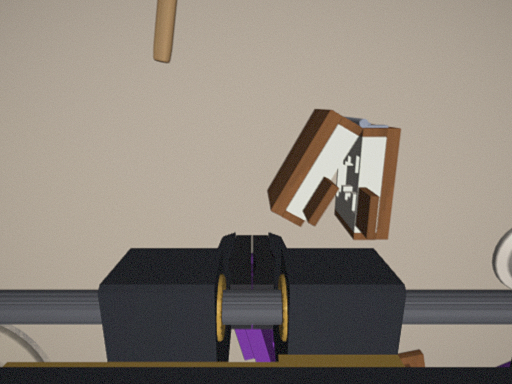

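```bash
python3 - <<'E'
import an
from fit import *
p=dict(np.load('pics/w2.png.npz')); C['w']=cloud(p); P['w']=p
c=C['w']; print(np.median(c[60:250,30:200,2]))
b=pts('w',.072,.088,.42,.65,.08,.3)[0][:,:2]*1000; t=pts('w',.105,.121,.42,.65,.08,.3)[0][:,:2]*1000
print(len(b),len(t))
for th in(.45,.55):
    r=minimize(cost,[558,200,-.21,th],args=([b,t],),method='Nelder-Mead',options=dict(xatol=.01,fatol=1e-4,maxiter=2000))
    print(r.x[:2].round(1),np.degrees(r.x[2]).round(2),r.x[3].round(3),r.fun)
E
```

```text
top bench z -6.531338947723953e-05
side bench z 0.0006416092418620178
0.0009068482131431299
7695 1117
[557.5 199.9] -12.56 0.514 4.845117579026954
[557.5 199.9] -12.55 0.514 4.845106704928755
```

```bash
python3 -m handwheel '1 0 0 0.289 0;1 0 0 0.289 0;1 0 0 0.289 0;1 0 0 0.289 0;1 0 0 0.289 0;1 0 0 0 0'
```

```text
t: 4.3
tool_pos: [0.4537, 0.2298, 0.0842]
orientation: [[0.206, 0.978, -0.007], [0.978, -0.206, -0.002], [-0.003, -0.007, -1.0]]
wrist_force: [0.1, 0.3, 1.0]
grip_width: 0.003
```

```bash
python3 -m handwheel '1 -0.039 0.046 0 0;1 -0.039 0.046 0 0;1 -0.039 0.046 0 0;1 -0.039 0.046 0 0;1 -0.039 0.046 0 0;1 -0.039 0.046 0 0;1 -0.039 0.046 0 0;1 -0.039 0.046 0 0;1 -0.039 0.046 0 0;1 0 0 0 0'
```

```text
t: 5.3
tool_pos: [0.497, 0.1772, 0.0873]
orientation: [[0.208, 0.978, 0.0], [0.978, -0.208, -0.0], [-0.0, 0.0, -1.0]]
wrist_force: [0.4, 0.4, 0.2]
grip_width: 0.006
```

```bash
python3 -m handwheel '1 -0.018 0.025 0 0;1 -0.018 0.025 0 0;1 0 0.02 0 0;1 0 0 0 0'; python3 - <<'E'
from h import *
snap('wrist','w3.png')
E
```

```text
t: 5.7
tool_pos: [0.5018, 0.1724, 0.0872]
orientation: [[0.207, 0.978, -0.006], [0.978, -0.207, 0.0], [-0.001, -0.006, -1.0]]
wrist_force: [-11.2, 3.3, 8.0]
grip_width: -0.0
```

View pics/w3.png

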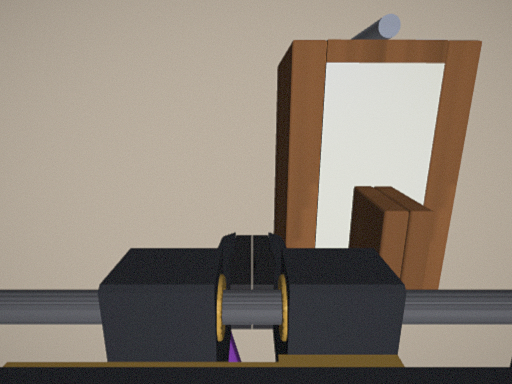

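```bash
python3 -m handwheel '1 0 0.012 0 0;1 0 0 0 0;1 0 0 0 0'; python3 -m handwheel '1 0 -0.1 0 0;1 0 -0.2 0 0;1 0 -0.2 -0.2 0;1 0 0 -0.35 0;1 0 0 -0.35 0;1 0 0 -0.35 0;1 0 0 -0.3 0;1 0 0 0 0'; python3 - <<'E'
from h import *
snap('wrist','w4.png')
E
```

```text
t: 6.05
tool_pos: [0.5019, 0.1723, 0.0872]
orientation: [[0.207, 0.978, -0.009], [0.978, -0.207, 0.0], [-0.002, -0.008, -1.0]]
wrist_force: [-18.9, 3.5, 13.6]
grip_width: 0.002
t: 6.85
tool_pos: [0.4478, 0.1844, 0.2779]
orientation: [[0.207, 0.978, 0.009], [0.978, -0.207, 0.001], [0.003, 0.008, -1.0]]
wrist_force: [0.0, 0.7, -0.5]
grip_width: 0.007
```

View pics/w4.png

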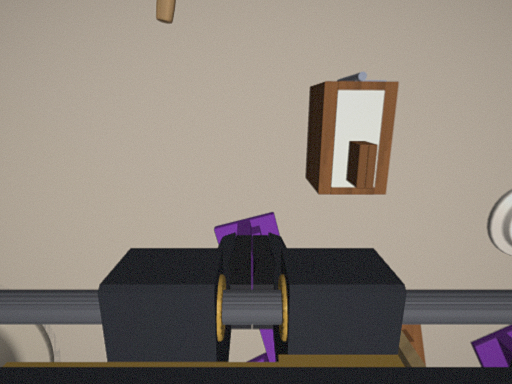

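```bash
python3 - <<'E'
from fit import *
p=dict(np.load('pics/w4.png.npz')); C['w']=cloud(p); P['w']=p
b=pts('w',.072,.088,.42,.65,.08,.3)[0][:,:2]*1000; t=pts('w',.105,.121,.42,.65,.08,.3)[0][:,:2]*1000
print(len(b),len(t))
for th in(.0,.05):
    r=minimize(cost,[558,200,-.21,th],args=([b,t],),method='Nelder-Mead',options=dict(xatol=.01,fatol=1e-4,maxiter=2000))
    print(r.x[:2].round(1),np.degrees(r.x[2]).round(2),r.x[3].round(3),r.fun)
print(cv2.minAreaRect(t.astype(np.float32)),t.mean(0))
E
```

```text
top bench z -6.531338947723953e-05
side bench z 0.0006416092418620178
7153 941
[559.2 199.4] -10.26 0.035 7.996523944553167
[559.1 199.7] -9.61 0.036 7.996087444274071
((552.4667358398438, 179.05813598632812), (40.0611572265625, 16.38334846496582), 77.66020202636719) [551.66801081 180.0088697 ]
```

```bash
python3 -m handwheel '0 -0.295 0.16 0 0;0 -0.295 0.16 0 0;0 -0.295 0.16 0 0;0 -0.295 0.16 0 0;0 -0.295 0.16 0 0;0 -0.295 0.16 0 0;0 -0.295 0.16 0 0;0 -0.295 0.16 0 0;0 -0.295 0.16 0 0;0 -0.295 0.16 0 0;0 -0.295 0.16 0 0;0 -0.295 0.16 0 0'; python3 -m handwheel '0 0 0 0 -0.232;0 0 0 0 -0.232;0 0 0 0 0;0 0 0 0 0'; python3 - <<'E'
from h import *
snap('wrist','w5.png')
E
```

```text
t: 8.1
tool_pos: [0.5836, -0.2807, 0.2713]
orientation: [[0.208, 0.978, -0.002], [0.978, -0.208, 0.002], [0.001, -0.003, -1.0]]
wrist_force: [1.2, 0.2, -1.0]
grip_width: 0.998
t: 8.5
tool_pos: [0.5835, -0.279, 0.2721]
orientation: [[-0.02, 1.0, -0.001], [1.0, 0.02, 0.001], [0.001, -0.001, -1.0]]
wrist_force: [0.6, -0.9, -0.3]
grip_width: 1.001
```

View pics/w5.png

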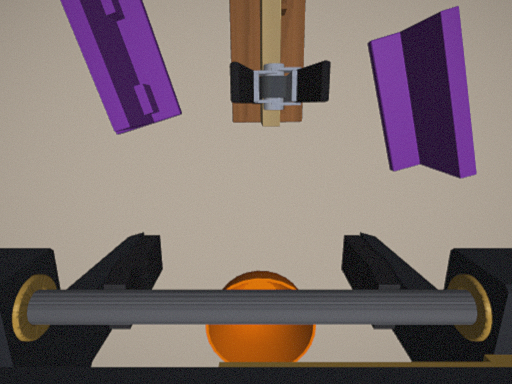

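```bash
python3 - <<'E'
from fit import *
p=dict(np.load('pics/w5.png.npz')); C['w']=cloud(p); P['w']=p
q,_=pts('w',.083,.096,.56,.64,-.25,-.04); q=q[:,:2]*1000
for y0 in range(-230,-90,10):
    s=q[(q[:,1]>=y0)&(q[:,1]<y0+10)]
    if len(s)>5: print(y0,len(s),s[:,0].min().round(1),s[:,0].max().round(1))
q,_=pts('w',.1,.3,.5,.68,-.28,-.1); q=q*1000
for z in range(100,200,10):
    s=q[(q[:,2]>=z)&(q[:,2]<z+10)]
    if len(s)>3: print(z,len(s),np.percentile(s,[1,99],axis=0).round(1).tolist())
s=q[q[:,2]>180]; a=s[s[:,0]<600];b=s[s[:,0]>600]
for k in(a,b): print(len(k),k.mean(0).round(1),cv2.minAreaRect(k[:,:2].astype(np.float32)))
E
```

```text
top bench z -6.531338947723953e-05
side bench z 0.0006416092418620178
-230 164 590.8 606.6
-220 148 590.6 606.3
-210 21 585.2 611.0
-180 111 589.4 604.4
-170 229 589.2 605.0
-160 244 588.9 604.7
-150 248 588.6 604.3
-140 250 588.3 603.8
-130 132 588.1 603.4
100 5 [[610.1, -205.9, 101.6], [610.3, -203.5, 109.4]]
110 28 [[609.5, -205.8, 112.1], [610.4, -185.7, 119.2]]
120 117 [[587.3, -211.8, 120.6], [610.4, -180.1, 129.9]]
130 1184 [[586.8, -212.4, 130.3], [615.3, -179.6, 139.0]]
140 499 [[581.1, -207.4, 141.4], [615.4, -184.6, 149.7]]
150 283 [[578.6, -208.4, 150.1], [617.9, -184.4, 159.9]]
160 312 [[576.6, -207.9, 160.2], [620.0, -184.2, 169.8]]
170 370 [[574.7, -208.6, 170.1], [622.8, -184.2, 179.9]]
180 1035 [[568.0, -208.2, 180.3], [628.0, -184.0, 189.7]]
190 6 [[624.0, -203.7, 190.1], [626.2, -186.4, 190.5]]
3421 [ 538.2 -260.6  265.7] ((554.0477294921875, -231.97027587890625), (100.15828704833984, 20.44080352783203), 60.94221878051758)
3588 [ 631.4 -258.2  264.4] ((632.3860473632812, -231.34169006347656), (18.635099411010742, 96.51529693603516), 3.9071128368377686)
```

```bash
python3 -m handwheel '0 0.23 0.045 0 -0.02;0 0.235 0.047 0 0;0 0.235 0.047 0 0;0 0 0 0 0;0 0 0 0 0'; python3 - <<'E'
from h import *
snap('wrist','w6.png');snap('side','s6.png')
s=sensors.sense();print(s['tool_pos'],s['orientation'].round(4))
E
```

```text
t: 9.05
tool_pos: [0.5979, -0.1944, 0.2733]
orientation: [[-0.033, 0.999, -0.0], [0.999, 0.033, -0.0], [-0.0, -0.0, -1.0]]
wrist_force: [0.7, -0.2, -0.3]
grip_width: 1.0
[ 0.5976746  -0.19548848  0.27315351] [[-3.160e-02  9.995e-01 -2.000e-04]
 [ 9.995e-01  3.160e-02 -2.000e-04]
 [-2.000e-04 -2.000e-04 -1.000e+00]]
```

View pics/w6.png

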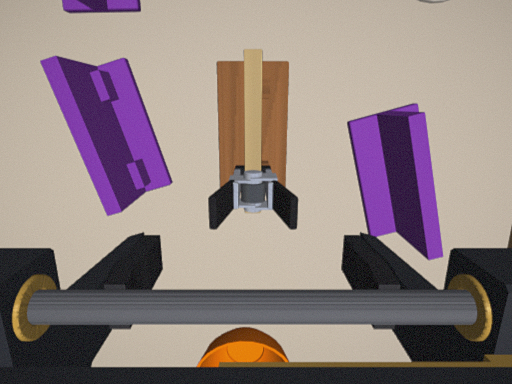

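```bash
python3 -m handwheel '0 0 0.005 0.205 0;0 0 0 0.205 0;0 0 0 0.205 0;0 0 0 0.205 0;0 0 0 0 0;0 0 0 0 0'; python3 - <<'E'
from h import *
snap('wrist','w7.png');p=snap('side','s7.png')
cv2.imwrite('pics/s7b.png',cv2.resize(cv2.imread('pics/s7.png')[100:260,180:360],None,fx=4,fy=3.5))
E
```

```text
t: 9.75
tool_pos: [0.5985, -0.1955, 0.1755]
orientation: [[-0.032, 0.999, 0.0], [0.999, 0.032, -0.0], [-0.0, 0.0, -1.0]]
wrist_force: [0.6, -0.3, -0.0]
grip_width: 0.997
```

View pics/s7b.png

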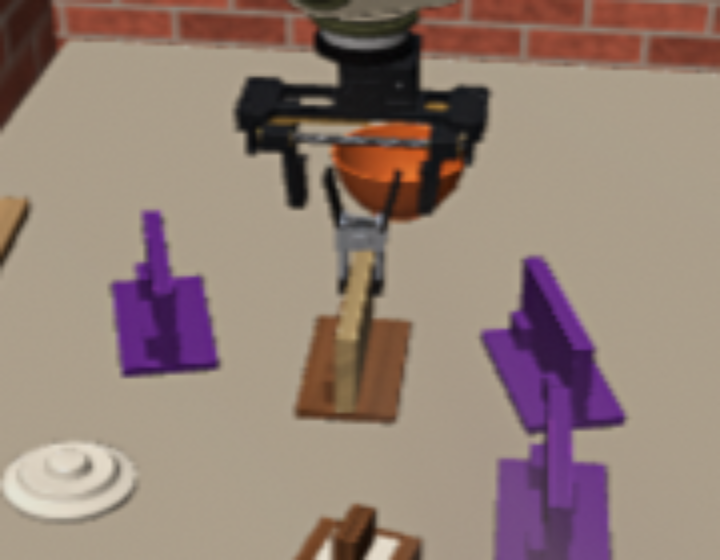

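View pics/w7.png

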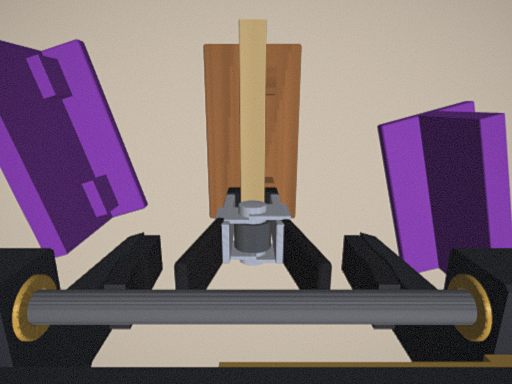

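```bash
python3 -m handwheel '0.25 0 0 0 0;0.32 0 0 0 0;0.38 0 0 0 0;0.44 0 0 0 0;0.5 0 0 0 0;0.56 0 0 0 0;0.62 0 0 0 0;0.7 0 0 0 0;1 0 0 0 0;1 0 0 0 0;1 0 0 0 0;1 0 0 0 0' 35;  python3 - <<'E'
from h import *
snap('wrist','w8.png');p=snap('side','s8.png')
cv2.imwrite('pics/s8b.png',cv2.resize(cv2.imread('pics/s8.png')[100:260,180:360],None,fx=4,fy=3.5))
E
```

```text
t: 11.05
tool_pos: [0.5984, -0.1947, 0.1749]
orientation: [[-0.033, 0.999, -0.0], [0.999, 0.033, -0.0], [-0.0, -0.0, -1.0]]
wrist_force: [0.3, -0.4, -0.9]
grip_width: 0.398
```

View pics/s8b.png

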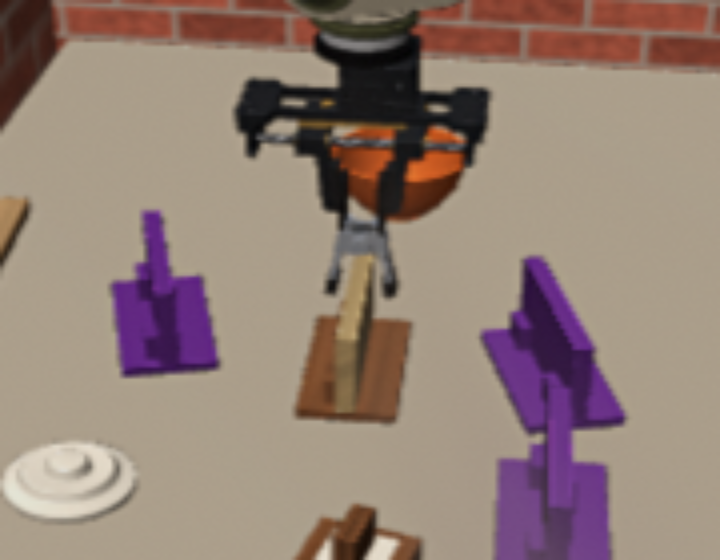

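View pics/w8.png

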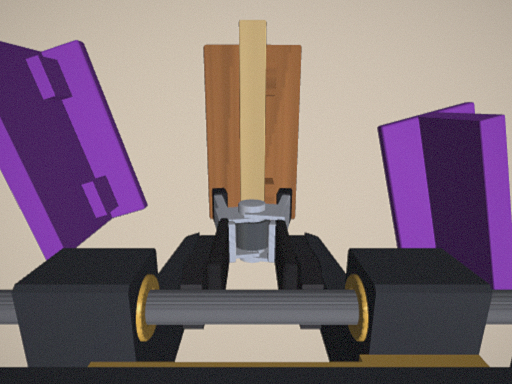

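```bash
python3 -m handwheel '1 0 0 -0.05 0;1 0 0 -0.08 0;1 0 0 -0.1 0;1 0 0 -0.1 0;1 0 0 -0.12 0;1 0 0 -0.12 0;1 0 0 -0.15 0;1 0 0 -0.15 0;1 0 0 -0.08 0;1 0 0 0 0;1 0 0 0 0';  python3 - <<'E'
from h import *
p=snap('wrist','w9.png');p=snap('side','s9.png')
a=cv2.resize(cv2.imread('pics/s9.png')[60:260,180:360],None,fx=2.2,fy=2.4);b=cv2.imread('pics/w9.png')
cv2.imwrite('pics/c9.png',np.hstack([cv2.resize(a,(400,480)),cv2.resize(b,(400,480))]))
E
```

```text
t: 12.25
tool_pos: [0.5983, -0.1946, 0.2884]
orientation: [[-0.033, 0.999, -0.001], [0.999, 0.033, 0.0], [0.0, -0.001, -1.0]]
wrist_force: [0.4, 0.4, -1.5]
grip_width: 0.397
```

View pics/c9.png

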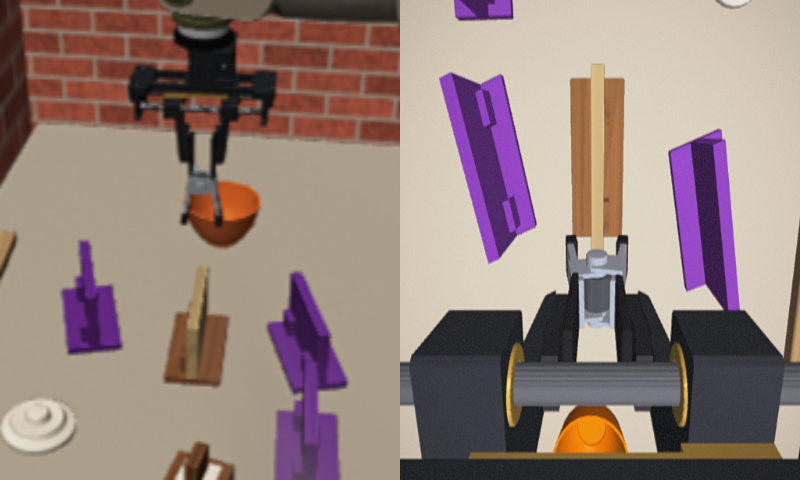

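```bash
python3 -m handwheel '1 0 0 0 0.124;1 0 0 0 0.124;1 0 0 0 0.124;1 0 0 0 0.124;1 0 0 0 0'; python3 -m handwheel '1 0.15 -0.052 0 0;1 0.27 -0.094 0 0;1 0.27 -0.094 0 0;1 0.27 -0.094 0 0;1 0.27 -0.094 0 0;1 0.27 -0.094 0 0;1 0.27 -0.094 0 0;1 0.27 -0.094 0 0;1 0.27 -0.094 0 0;1 0.27 -0.094 0 0;1 0.27 -0.094 0 0;1 0.12 -0.04 0 0';python3 -m handwheel '1 0 0 0 0;1 0 0 0 0';  python3 - <<'E'
from h import *
p=snap('wrist','w10.png');p=snap('side','s10.png')
a=cv2.resize(cv2.imread('pics/s10.png')[160:340,200:360],None,fx=2.2,fy=2.4);b=cv2.imread('pics/w10.png')
cv2.imwrite('pics/c10.png',np.hstack([cv2.resize(a,(400,480)),cv2.resize(b,(400,480))]))
s=sensors.sense();print(s['tool_pos'],s['orientation'].round(3))
E
```

```text
t: 12.85
tool_pos: [0.5983, -0.1947, 0.2881]
orientation: [[0.214, 0.977, -0.001], [0.977, -0.214, 0.001], [0.0, -0.001, -1.0]]
wrist_force: [0.4, 0.2, -2.1]
grip_width: 0.395
t: 14.05
tool_pos: [0.5522, 0.1831, 0.2888]
orientation: [[0.209, 0.978, -0.0], [0.978, -0.209, 0.001], [0.0, -0.001, -1.0]]
wrist_force: [-0.1, -0.7, -2.1]
grip_width: 0.396
t: 14.25
tool_pos: [0.5534, 0.1793, 0.2888]
orientation: [[0.213, 0.977, -0.0], [0.977, -0.213, -0.0], [-0.001, -0.0, -1.0]]
wrist_force: [0.8, -0.7, -1.8]
grip_width: 0.395
[0.55368878 0.17868311 0.288852  ] [[ 0.214  0.977 -0.   ]
 [ 0.977 -0.214 -0.   ]
 [-0.    -0.    -1.   ]]
```

View pics/c10.png

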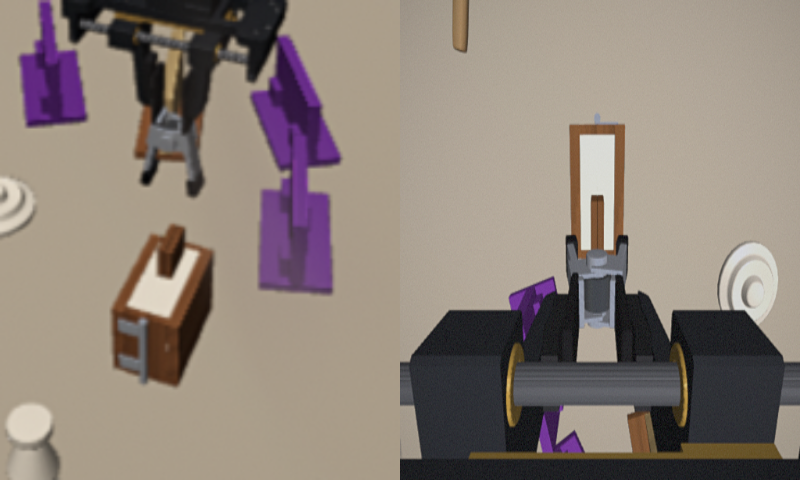

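```bash
python3 - <<'E'
from fit import *
for n,f in (('s','s10'),('w','w10')):
    p=dict(np.load(f'pics/{f}.png.npz')); C[n]=cloud(p); P[n]=p
    A=R(np.radians(-12.3)); o=np.array([553.7,178.7])
    for nm,lo,hi in (('tongue',.106,.122),('pads',.172,.2),('arms',.2,.25),('block',.072,.088)):
        q,_=pts(n,lo,hi,.45,.65,.05,.3)
        if len(q)<10: continue
        l=(q[:,:2]*1000-o)@A; k=(abs(l[:,0])<45); l=l[k]
        print(n,nm,len(l),np.percentile(l,[1,50,99],axis=0).round(1).tolist())
E
```

```text
top bench z -6.531338947723953e-05
side bench z 0.0006416092418620178
s tongue 91 [[-8.4, -17.1], [-1.1, 5.8], [7.3, 23.3]]
s pads 95 [[-29.2, -10.4], [-20.4, 10.0], [27.1, 14.8]]
s arms 294 [[-24.8, -12.1], [-3.9, 10.6], [23.0, 19.1]]
s block 843 [[-35.1, -31.4], [-5.3, 35.4], [34.2, 83.5]]
w tongue 676 [[-8.3, -16.7], [-0.7, 2.3], [6.8, 19.9]]
w pads 419 [[-30.2, -10.6], [-18.3, 9.8], [27.9, 11.4]]
w arms 2810 [[-25.4, -16.3], [-0.8, 8.5], [23.2, 16.4]]
w block 6103 [[-35.0, -29.7], [-0.7, 33.3], [33.4, 74.1]]
```

```bash
python3 -m handwheel '1 0.008 0 0.1 0;1 0 0 0.1 0;1 0 0 0.1 0;1 0 0 0.1 0;1 0 0 0.08 0;1 0 0 0.08 0;1 0 0 0.08 0;1 0 0 0.075 0;1 0 0 0.05 0;1 0 0 0 0;1 0 0 0 0';  python3 - <<'E'
from h import *
p=snap('wrist','w11.png');p=snap('side','s11.png')
a=cv2.resize(cv2.imread('pics/s11.png')[160:340,200:360],None,fx=2.2,fy=2.4);b=cv2.imread('pics/w11.png')
cv2.imwrite('pics/c11.png',np.hstack([cv2.resize(a,(400,480)),cv2.resize(b,(400,480))]))
s=sensors.sense();print(s['tool_pos'],s['wrist_force'])
from fit import *
for n,f in (('s','s11'),('w','w11')):
    p=dict(np.load(f'pics/{f}.png.npz')); C[n]=cloud(p); P[n]=p
    A=R(np.radians(-12.3)); o=np.array([553.7,178.7])
    for nm,lo,hi in (('tongue',.109,.117),('block',.072,.084),('between',.085,.105)):
        q,_=pts(n,lo,hi,.45,.65,.05,.3)
        if len(q)<10: continue
        l=(q[:,:2]*1000-o)@A; k=(abs(l[:,0])<45); l=l[k]
        print(n,nm,len(l),np.percentile(l,[1,50,99],axis=0).round(1).tolist())
E
```

```text
t: 15.45
tool_pos: [0.5539, 0.1809, 0.1974]
orientation: [[0.213, 0.977, 0.0], [0.977, -0.213, 0.0], [0.0, 0.0, -1.0]]
wrist_force: [0.1, -0.6, -1.9]
grip_width: 0.396
[0.55391631 0.18087993 0.19762653] [-0.02843658  0.95627026 -2.16480743]
top bench z -6.531338947723953e-05
side bench z 0.0006416092418620178
s tongue 87 [[-25.1, -9.6], [-2.3, 8.1], [24.4, 23.4]]
s block 717 [[-35.2, -30.1], [-5.1, 43.3], [34.1, 83.7]]
s between 135 [[-28.9, -10.1], [-7.2, 13.5], [27.0, 24.1]]
w tongue 494 [[-26.4, -7.0], [-0.7, 14.5], [24.4, 20.3]]
w block 9195 [[-35.2, -22.7], [-0.7, 42.1], [33.6, 77.3]]
w between 516 [[-30.2, -8.7], [-1.4, 12.6], [28.0, 20.3]]
```

View pics/c11.png

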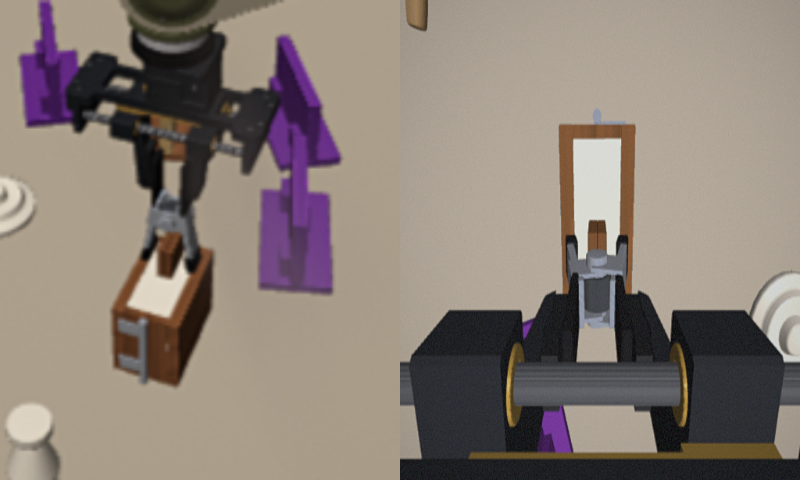

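```bash
python3 -m handwheel '0.58 0 0 0 0;0.54 0 0 0 0;0.5 0 0 0 0;0.46 0 0 0 0;0.43 0 0 0 0;0.4 0 0 0 0;0.37 0 0 0 0;0.34 0 0 0 0;0.3 0 0 0 0;0.15 0 0 0 0;0 0 0 0 0;0 0 0 0 0';  python3 - <<'E'
from h import *
p=snap('wrist','w12.png');p=snap('side','s12.png')
a=cv2.resize(cv2.imread('pics/s12.png')[160:340,200:360],None,fx=2.2,fy=2.4);b=cv2.imread('pics/w12.png')
cv2.imwrite('pics/c12.png',np.hstack([cv2.resize(a,(400,480)),cv2.resize(b,(400,480))]))
E
```

```text
t: 16.75
tool_pos: [0.5537, 0.1809, 0.1972]
orientation: [[0.213, 0.977, 0.0], [0.977, -0.213, 0.0], [0.0, 0.0, -1.0]]
wrist_force: [0.8, 0.0, -0.2]
grip_width: 0.948
```

View pics/c12.png

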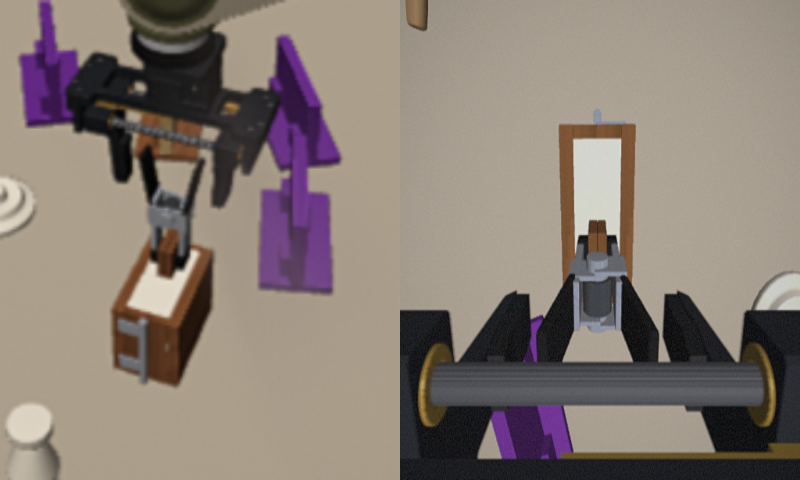

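Gripping, upright. Rise straight up, then back off and check.

```bash
python3 -m handwheel '0 0 0 -0.1 0;0 0 0 -0.2 0;0 0 0 -0.3 0;0 0 0 -0.3 0;0 -0.3 0 -0.1 0;0 -0.35 0 0 0;0 -0.35 0 0 0;0 0 0 0 0;0 0 0 0 0;0 0 0 0 0';  python3 - <<'E'
from h import *
p=snap('wrist','w13.png');p=snap('side','s13.png');snap('top','t13.png')
a=cv2.resize(cv2.imread('pics/s13.png')[160:340,200:360],None,fx=2.2,fy=2.4);b=cv2.imread('pics/w13.png')
cv2.imwrite('pics/c13.png',np.hstack([cv2.resize(a,(400,480)),cv2.resize(b,(400,480))]))
from fit import *
for n,f in (('s','s13'),('w','w13')):
    p=dict(np.load(f'pics/{f}.png.npz')); C[n]=cloud(p); P[n]=p
    A=R(np.radians(-12.3)); o=np.array([553.7,178.7])
    for nm,lo,hi in (('block',.074,.084),('between',.085,.105),('tongue',.109,.117),('arms',.13,.165),('ends',.2,.217),('.',.217,.235)):
        q,_=pts(n,lo,hi,.45,.65,.05,.3)
        if len(q)<5: continue
        l=(q[:,:2]*1000-o)@A; k=(abs(l[:,0])<45)&(abs(l[:,1])<90); l=l[k]
        if len(l)>5:print(n,nm,len(l),np.percentile(l,[1,50,99],axis=0).round(1).tolist())
E
```

```text
t: 17.85
tool_pos: [0.5282, 0.0644, 0.3176]
orientation: [[0.213, 0.977, 0.001], [0.977, -0.213, 0.0], [0.0, 0.001, -1.0]]
wrist_force: [-0.1, 0.2, -0.6]
grip_width: 1.002
top bench z -6.531338947723953e-05
side bench z 0.0006416092418620178
s block 731 [[-35.0, -29.5], [-6.0, 39.9], [34.3, 79.4]]
s between 89 [[-18.2, -7.7], [-5.1, 14.9], [16.3, 30.4]]
s tongue 86 [[-18.0, -9.7], [-0.1, 10.1], [15.8, 23.8]]
s arms 223 [[-20.6, -11.3], [-1.3, 13.0], [18.4, 20.4]]
s ends 59 [[-30.2, -8.9], [23.1, 5.9], [29.9, 16.5]]
w block 3302 [[-35.1, -34.9], [-0.8, -7.4], [33.6, 51.3]]
w between 77 [[-18.2, -20.2], [-1.8, -11.0], [16.1, -6.0]]
w tongue 177 [[-16.0, -20.0], [-0.8, -15.6], [14.4, 9.8]]
w arms 1474 [[-17.6, -16.2], [-0.9, -0.6], [17.2, 16.9]]
w ends 1026 [[-30.9, -11.3], [21.8, 0.2], [29.2, 11.8]]
```

View pics/c13.png

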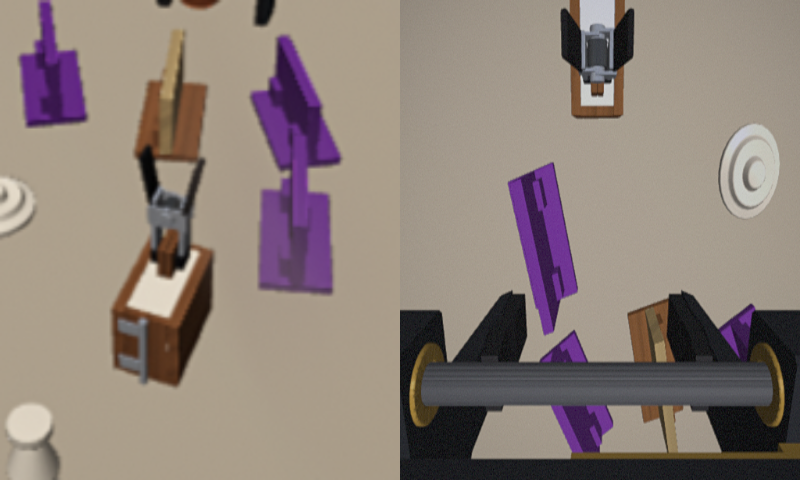

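View pics/t13.png

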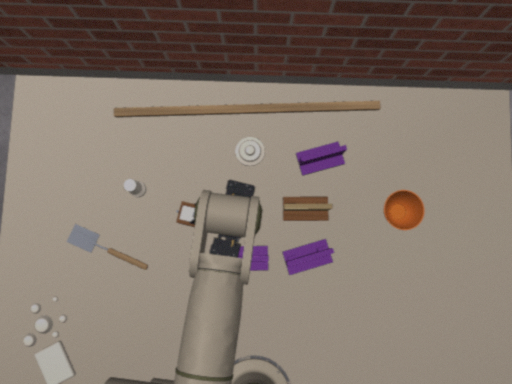

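```bash
python3 -c "
from h import *
print(ctrl.hand_in())"
```

```text
the job is handed in; nothing more can be done
None
```

I shut the mould, clamped it across both tongues and handed the job in at about 18 s of the 61 s allowed.

- **Leaf:** I pushed its back with the closed fingertips until it met the hard stop. The force rose from 11 to 19 N with no further movement. The two tongues together then measured 16.4 mm thick, against 16 mm nominal.
- **Clamp:** I squeezed it to its stop at 35 N (35 mm across the handles) and lifted it clear of the rack. I then lowered it over the tongues and let go gradually.
- **Last checks:** After the arm backed away, the pictures showed the clamp standing upright and gripping both tongues.
  - It sat within about 1–2 mm of the tongues' middle.
  - The handle ends were at about 0.215 m, which puts the pads at about 88–104 mm, wholly on the wood (80–114 mm).
- **Other loose things:** The rosette, tub, spatula and stub looked undisturbed.

**Disagreements:** The side and top cameras differed by 2–4 mm in y, so I used the wrist camera for the final alignment. A full fit of the shut mould gave a leaf angle of 0.035 rad instead of 0. I put this down to the fit trading the mould's yaw against the leaf angle, because the hard stop and the tongue thickness both showed it shut.

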